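# Set the port selector and start the station

## Task

On the sample-preparation station, gently push the selector's tab round until it points at the disc with three dots and rests in the click position there. Then press the round white start button fully down and let it come up again. Leave the jar, flask, beaker and spatula where they are.

Things in the scene. Friction and masses are not known exactly. Their poses are not given: they have to be found in the camera images.
- station: a beige console fixed to the table, deck 340 x 420 mm and 55 mm above the table; origin below the selector's axis at table height, x away from the operator's side, z up. At its back, 95 to 165 mm from the axis, a 35 mm high aluminium block with three ports, whose stoppers reach 45 mm above the deck
- axis (a point): the selector's vertical turning axis at deck height; axes as the station's. The selector is a beige dial 86 mm across and 22 mm high on a dark panel (its grey cap reaches 30 mm above the deck) with one tab sticking out
- tab (a point): the middle of the tab, 70 mm from the axis, 17 mm above the deck. An aluminium bar that sticks out radially to 90 mm from the axis, 12 mm thick, 4 to 30 mm above the deck, clear on both sides. Push it sideways, round the axis; about 5 N here takes it over a click. Its -x points outward along the tab, z up
- pointer (a point): the point 125 mm from the axis on the line in which the tab points, 3 mm above the deck (35 mm beyond the tab's end). It lies over a disc's centre when the tab points at that disc. Turns with the selector
- selector (a joint): selector angle (rad), growing anticlockwise seen from above. Starts near 0 (within 0.1), at a plain white disc without dots. Clicks at -0.70, 0, 0.70 and 1.40, where the discs are: drawn to the nearest when let go, springing ahead of the finger once past half-way; stops at -0.82 and 1.52
- mark_one: white disc with one black dot, 36 mm across, 3 mm thick, fixed on the deck with its centre 125 mm from the axis; origin at the centre of its underside, z up. The three dotted discs change places among the click positions -0.70, 0.70 and 1.40
- mark_two: the same with two black dots
- mark_three: the same with three black dots: the position to select
- start_top (a point): the centre of the top of the start button: a white round push button 28 mm across in a black housing on the deck, to the right of the selector as seen from the operator's side (30 mm to +x and 165 mm to -y in the axis frame). Pressed straight down; 5 N takes it fully down
- start (a joint): travel of the start button (m): 0 up, 0.006 fully down; springs back
- jar: bystander: small clear jar with black lid, 40 mm across, 50 mm high, loose on the deck to the left of the selector; origin at the centre of its underside
- flask: bystander: amber bottle, 60 mm across, 120 mm high, loose on the table to the left of the station; origin at the centre of its underside
- beaker: bystander: open glass beaker, 64 mm across, 80 mm high, loose on the table to the right of the station; origin at the centre of its underside
- spatula: bystander: steel spatula 160 mm long lying on the table to the right of the station, low; origin on its underside

How it is judged:
By the outcome, as a careful person would: the job done as asked, in the order asked, and still so for the second after the job is handed in, with the robot touching nothing.
It also fails if it takes over 58 s, if anything falls off the work surface, if the arm or the gripper's body presses on something with over 40 N, if the wrist force passes 120 N, or if a joint passes its speed limit or range.

## Robot

A 6-joint arm with a two-finger parallel gripper is mounted at the origin on the work surface. World frame = base frame: x ahead of the robot, y to its left, z up, the work surface at z = 0. Lengths are in m, angles in rad, forces in N, time in s.
With the tool pointing down it reaches from about 0.2 to 0.875 m from the base axis. Payload 3.4 kg.
Tool frame: the origin (TCP) lies midway between the tips of the shut fingers; the grasp point (between the pads) lies 19 mm behind it (bot.tcp_to_grasp is the distance from the TCP to the grasp point, in m); z points along the fingers, y is the direction in which the jaws open and shut (so a half turn about z gives the same grasp; the last joint's range is limited). The gripper opens to 94 mm and grips with 3 to 60 N. Pads are 16 mm wide; open, the fingers measure 119 mm over their backs; the gripper's body (75 mm by 177 mm) begins 78 mm behind the grasp point.
Start: joints at [1.026, 0.276, 1.505, -0, 1.361, -0.121], TCP at [0.236, 0.524, 0.183] pointing down, gripper open.
Joint ranges: [-2.89, 2.89], [-0.75, 2.08], [0.22, 2.7], [-1.18, 4.32], [0.11, 2.71], [-2.7, 2.7]. Speed limits (rad/s): [2.57, 2.57, 3.14, 3.14, 3.14, 3.14].

## Interface

Orientations are given as a unit quaternion [w, x, y, z].
In Python, from rig import bot gives the robot as it stands. Calls block until the motion is done:
- bot.move_ptp(position, orientation): joint-space move of the TCP to a pose.
- bot.servo_line(position, frame=None, speed=0.15): straight line of the TCP; frame=None keeps the orientation; speed is the mean speed in m/s.
- bot.move_joints(angles): joint-space move.
- bot.gripper_to(opening, force=None): finger opening in m; force is the grip in N (None keeps the last); returns when the fingers have stopped.
- bot.sleep(seconds).
- bot.ik(position, orientation): joint angles nearest the present ones, or None.
- bot.read_state(): the state.
- bot.get_image(name): name is "side" or "top" or "wrist"; returns a dict with "image" (400x640x3 uint8, red, green, blue), "fx", "fy", "cx", "cy" (pixels), "R" (3x3) and "t" (3): a world point X has camera coordinates R X + t. Camera axes: x right, y down, z forward; pixel columns grow to the right and rows downward; lengths in m; the calibration is good to about 2 mm. A picture is of the moment at which its call begins. There is no depth.
A pose or a line that the arm cannot do raises bot.Unreachable and nothing moves.
- bot.job_done(): hands the job in, once; it reports no verdict.
The state is a dict: "t": time; "q": joint angles; "qvel": joint speeds; "joint_efforts": joint torques, N m; "ee_pos": TCP position; "tool_rot": TCP orientation; "ft_force": force on the tool from outside, world axes, zero at the start; "ft_torque": the same for the moment, N m; "grip_width": finger opening in m.
Only numpy, scipy, OpenCV 4.12 (cv2) and the standard library are available. Lean on these libraries where they do the work, as an engineer would, in place of code of your own. Each camera call takes 0.05 s, during which the arm holds its last target.

## Working session

There is one attempt and no reset: what is moved stays moved. The work goes in short steps, each a Python script; the robot and the scene stay as the last script left them, time stands still between calls to the robot, and variables do not carry over. Pictures are saved under pics/ and viewed, and the job is handed in when it is done.

```bash
mkdir -p pics; ls; python3 - <<'E'
from rig import bot
import cv2,pickle
d={}
for n in ("top","side","wrist"):
    im=bot.get_image(n); d[n]=im
    cv2.imwrite(f"pics/{n}0.png",im["image"][:,:,::-1]); print(n,im["fx"],im["cx"],im["cy"],im["R"],im["t"])
pickle.dump(d,open("d0.pkl","wb"))
s=bot.read_state();print(s)
E
```

```text
pics
top 361.3728537649945 318.51841366685693 204.83944050436568 [[-0.02467506 -0.99928203  0.0287501 ]
 [-0.98471567  0.01933536 -0.17309301]
 [ 0.17241284 -0.03258175 -0.98448578]] [0.03074205 0.50048576 0.85824457]
side 414.450877243029 319.94499044969496 202.7824982769949 [[ 0.94528512 -0.32569211 -0.01899209]
 [-0.25237237 -0.69310925 -0.67520942]
 [ 0.20674679  0.64305849 -0.73738155]] [-0.44872899  0.18387301  1.14668927]
wrist 287.0650028157118 321.39193270083496 195.5901308637262 [[ 0.41200871  0.91117824 -0.0017445 ]
 [ 0.87357636 -0.39446043  0.28507072]
 [ 0.2590621  -0.11897557 -0.9585049 ]] [-0.5745017  -0.02833631  0.39235125]
{'t': 0.15, 'q': array([ 1.02599906e+00,  2.76401995e-01,  1.50579570e+00,  7.58134502e-06,
        1.36070776e+00, -1.21008073e-01]), 'qvel': array([ 0.00013996, -0.00139293, -0.00429918,  0.00044952,  0.00085746,
       -0.00029034]), 'joint_efforts': array([ 1.30297318e-03, -4.04928410e+01, -2.37431538e+01,  7.03301188e-02,
        3.14995169e-02, -8.65881702e-05]), 'ee_pos': array([0.23622618, 0.52375128, 0.18214928]), 'tool_rot': array([-2.18006808e-04,  2.10313231e-01,  9.77633834e-01, -6.19151016e-04]), 'ft_force': array([-0.53889781,  0.15659318, -0.12401729]), 'ft_torque': array([-0.04262751,  0.03365151, -0.01106111]), 'grip_width': 0.09383048981711989}
```

View pics/top0.png

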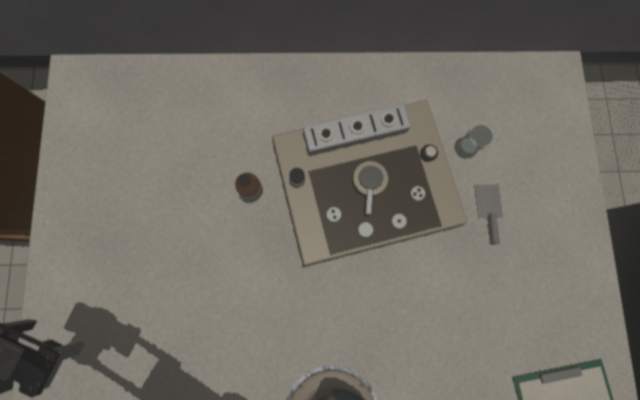

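View pics/side0.png

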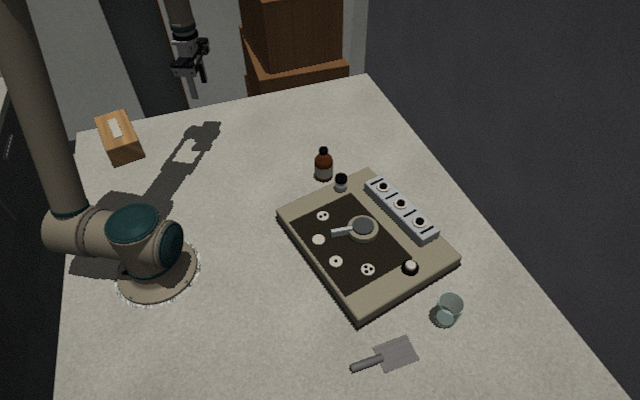

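```bash
python3 - <<'E'
import cv2,numpy as np
a=cv2.imread("pics/top0.png")[90:270,260:480]; b=cv2.imread("pics/side0.png")[160:330,270:470]
a=cv2.resize(a,(800,600*800*180//220//600),interpolation=cv2.INTER_CUBIC)[:600]
cv2.imwrite("pics/topz.png",cv2.resize(cv2.imread("pics/top0.png")[95:270,265:475],(720,600),interpolation=cv2.INTER_CUBIC))
cv2.imwrite("pics/sidez.png",cv2.resize(b,(700,595),interpolation=cv2.INTER_CUBIC))
E
```

```text
(no output)
```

View pics/topz.png

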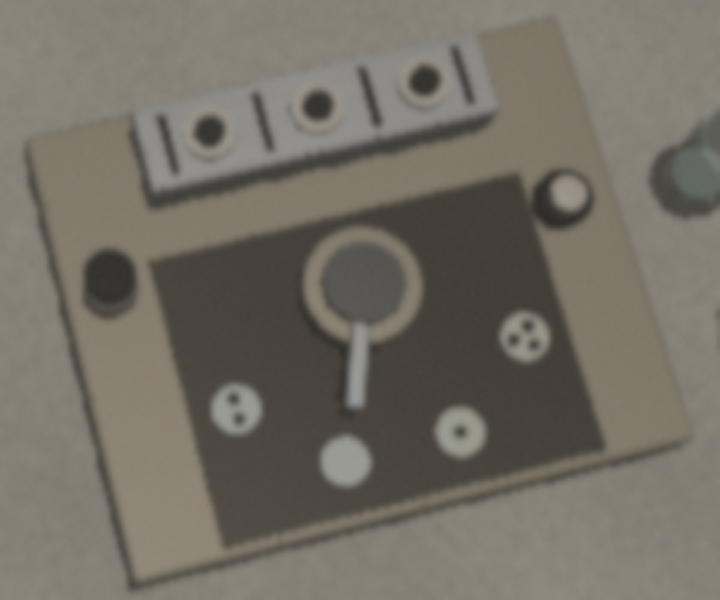

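View pics/sidez.png

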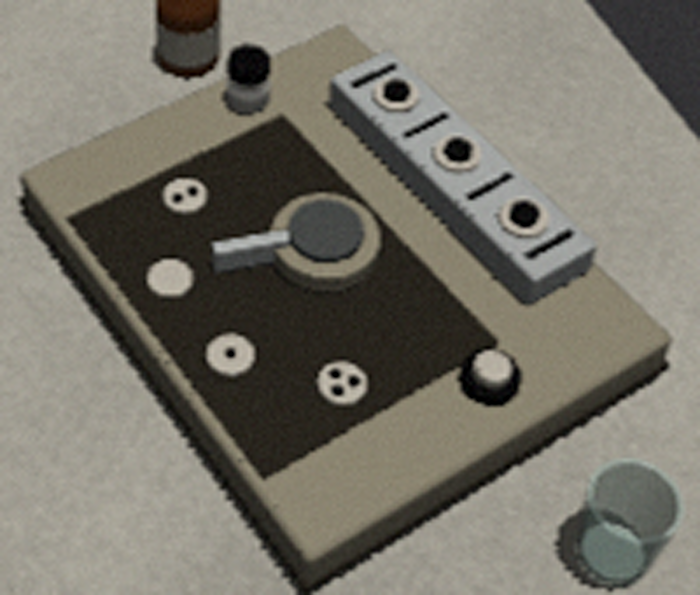

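The top picture shows two dots at about (334,214), the plain disc at (366,229), one dot at (399,221) and three dots at (418,193). So the target is the 1.40 click. I'll fit the station pose from the discs and the button in both cameras.

```bash
cat > h.py <<'E'
import numpy as np,pickle,cv2
from scipy.optimize import least_squares
def proj(c,X):
    p=c["R"]@np.asarray(X)+np.asarray(c["t"]); return np.array([c["fx"]*p[0]/p[2]+c["cx"],c["fy"]*p[1]/p[2]+c["cy"]])
def onplane(c,uv,z):
    R=np.array(c["R"]);o=-R.T@np.array(c["t"]);d=R.T@np.array([(uv[0]-c["cx"])/c["fx"],(uv[1]-c["cy"])/c["fy"],1]);return o+d*(z-o[2])/d[2]
E
python3 - <<'E'
from h import *
d=pickle.load(open("d0.pkl","rb"))
T=lambda u,v:np.array([265+(u+.5)/3.4286-.5,95+(v+.5)/3.4286-.5])
S=lambda u,v:np.array([270+(u+.5)/3.5-.5,160+(v+.5)/3.5-.5])
ang=[-.7,0,.7,1.4]
loc=[(-.125*np.cos(a),-.125*np.sin(a),.058) for a in ang]
top=[T(236,409),T(346,461),T(460,432),T(525,337)]
side=[S(185,195),S(170,278),S(230,355),S(343,383)]
# cap centre (.085)
loc.append((0,0,.085)); top.append(T(363,284)); side.append(S(326,230))
def W(p,l):
    c,s=np.cos(p[2]),np.sin(p[2]);return np.array([p[0]+c*l[0]-s*l[1],p[1]+s*l[0]+c*l[1],l[2]])
for nm,sets in (("top",[("top",top)]),("side",[("side",side)]),("both",[("top",top),("side",side)])):
    f=lambda p:np.concatenate([proj(d[n],W(p,l))-m for n,ms in sets for l,m in zip(loc,ms)])
    r=least_squares(f,[.5,0,0.2]);print(nm,r.x,np.round(r.fun,1))
p=r.x
for n in("top","side"):
    print(n,"btn pred z.075",proj(d[n],W(p,(.03,-.165,.075))))
print("btn meas: top z",[ (z,onplane(d["top"],T(570,194),z),onplane(d["side"],S(491,369),z)) for z in(.07,.075,.08,.085)], W(p,(.03,-.165,.08)))
# tab angle: end of tab top z .085
for c,uv in(("top",T(355,405)),("side",S(214,246))):
    e=onplane(d[c],uv,.085); v=e[:2]-p[:2]; print("tab end",e,np.hypot(*v),(np.arctan2(-v[1],-v[0])-p[2]+np.pi)%(2*np.pi)-np.pi)
print("jar",onplane(d["top"],T(110,278),.105),"port",W(p,(.095,0,.1)))
E
```

```text
top [ 0.55974104 -0.1073785  -0.12084858] [ 0.   0.2 -0.2  0.3  0.1  0.1 -0.2 -0.1  0.3 -0.5]
side [ 0.5624052  -0.10965887 -0.12403639] [ 0.   0.2 -0.   0.   0.1 -0.  -0.2  0.2  0.1 -0.4]
both [ 0.56099996 -0.10831756 -0.12172472] [ 0.3 -0.3  0.1 -0.3  0.4 -0.4  0.1 -0.5  0.7 -1.  -0.7  0.  -0.6 -0.1
 -0.5 -0.2 -0.8 -0.1 -0.6 -0.6]
top btn pred z.075 [437.7974146  172.48377788]
side btn pred z.075 [391.89386863 275.19017251]
btn meas: top z [(0.07, array([ 0.62726178, -0.26468366,  0.07      ]), array([ 0.62894465, -0.26114917,  0.07      ])), (0.075, array([ 0.62562563, -0.26286131,  0.075     ]), array([ 0.62672603, -0.26392607,  0.075     ])), (0.08, array([ 0.62398948, -0.26103897,  0.08      ]), array([ 0.6245074 , -0.26670297,  0.08      ])), (0.085, array([ 0.62235332, -0.25921663,  0.085     ]), array([ 0.62228878, -0.26947987,  0.085     ]))] [ 0.57074296 -0.2757394   0.08      ]
tab end [ 0.47226906 -0.09661926  0.085     ] 0.08949873181429145 -0.009359433990296928
tab end [ 0.47430335 -0.09608612  0.085     ] 0.08755518406291997 -0.01843343248355156
jar [0.56066702 0.07118244 0.105     ] port [ 0.65529702 -0.11985287  0.1       ]
```

The discs give the dial axis at (0.561, -0.108). The dial's zero is turned about 0.34 rad from the station's -x. The button measures about (0.626, -0.2635, 0.074), which is 168 mm from the axis, as it should be. The tab angle comes out near 0. Next I'll plan the arc and check that it can be reached.

```bash
cat >> h.py <<'E'
from scipy.spatial.transform import Rotation
AX=np.array([.561,-.1083]); YD=-.1217
def pose(a,z,r=.072,sgn=1):
    t=np.pi+YD+a; u=np.array([np.cos(t),np.sin(t),0]); y=sgn*u; zz=np.array([0,0,-1.]); x=np.cross(y,zz)
    q=Rotation.from_matrix(np.c_[x,y,zz]).as_quat()
    return [AX[0]+r*u[0],AX[1]+r*u[1],z],[q[3],q[0],q[1],q[2]]
E
python3 - <<'E'
from h import *
from rig import bot
for s in(1,-1):
    for a in(-.5,0,.5,1.0,1.2):
        q=bot.ik(*pose(a,.066,sgn=s)); print(s,a,None if q is None else np.round(q,2))
E
```

```text
1 -0.5 None
1 0 None
1 0.5 [-0.4   0.28  1.82 -0.    1.05  2.36]
1 1.0 [-0.44  0.32  1.76 -0.    1.07  1.83]
1 1.2 [-0.44  0.34  1.73 -0.    1.08  1.62]
-1 -0.5 [-0.27  0.27  1.83 -0.    1.04  0.35]
-1 0 [-0.34  0.26  1.84 -0.    1.04 -0.22]
-1 0.5 [-0.4   0.28  1.82 -0.    1.05 -0.78]
-1 1.0 [-0.44  0.32  1.76 -0.    1.07 -1.31]
-1 1.2 [-0.44  0.34  1.73 -0.    1.08 -1.52]
```

```bash
python3 - <<'E'
from h import *
from rig import bot
bot.gripper_to(0,20)
p,q=pose(-.5,.2,sgn=-1); bot.move_ptp(p,q)
bot.servo_line(pose(-.5,.068)[0])
s=bot.read_state();print(s["t"],s["ee_pos"],s["ft_force"],s["grip_width"])
im=bot.get_image("side");cv2.imwrite("pics/side1.png",cv2.resize(im["image"][140:320,250:470,::-1],(733,600),interpolation=cv2.INTER_CUBIC))
E
```

```text
4.9083 [ 0.50323218 -0.06644804  0.06867031] [-0.33432111  0.32490318  0.7702031 ] 0.0004737457486341803
```

View pics/side1.png

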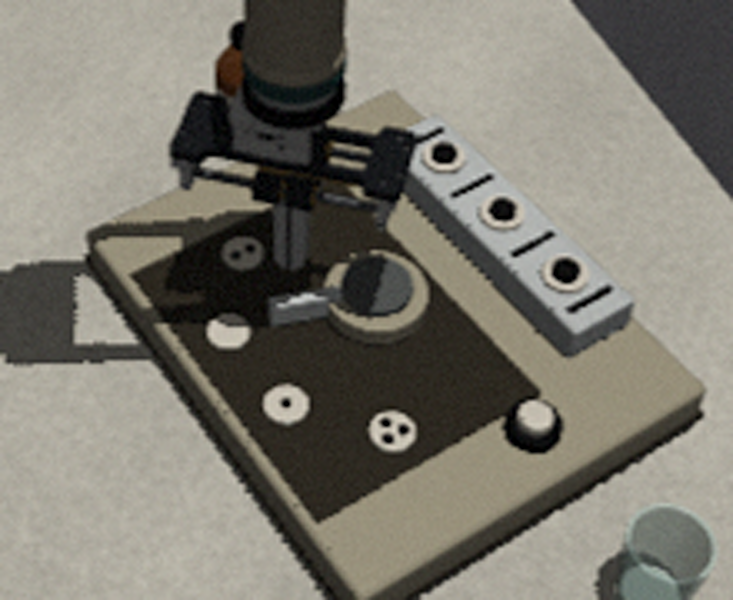

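The shut fingers stand beside the tab on its clockwise side, with the tips at about (290,265) in the crop, and touch nothing. I'll push round in small steps.

```bash
python3 - <<'E'
from h import *
from rig import bot
for a in np.arange(-.4,1.001,.1):
    p,q=pose(a,.068,sgn=-1); bot.servo_line(p,q,speed=.03)
    s=bot.read_state(); t=np.pi+YD+a; f=s["ft_force"]
    print(round(a,2),round(s["t"],2),"Ft",round(f@[-np.sin(t),np.cos(t),0],1),"F",np.round(f,1),np.round(s["ee_pos"]-p,4))
    if np.linalg.norm(f)>20: print("STOP");break
for n in("side","top"):
    im=bot.get_image(n);c=im["image"][140:320,250:470,::-1] if n=="side" else im["image"][95:270,265:475,::-1]
    cv2.imwrite(f"pics/{n}2.png",cv2.resize(c,None,fx=3.3,fy=3.3,interpolation=cv2.INTER_CUBIC))
E
```

```text
-0.4 5.35 Ft -0.1 F [ 0.3 -0.   0.3] [ 0.0005 -0.0001  0.0007]
-0.3 5.74 Ft 0.1 F [-0.1 -0.1 -0.8] [0.0002 0.0001 0.0002]
-0.2 6.13 Ft -1.2 F [1.3 0.8 0. ] [0.0002 0.0001 0.    ]
-0.1 6.53 Ft -0.0 F [ 0.3 -0.1 -0.1] [ 0.0001  0.0002 -0.    ]
-0.0 6.92 Ft 0.5 F [ 0.3 -0.6  0.4] [0.0001 0.0002 0.    ]
0.1 7.31 Ft 0.8 F [-0.6 -0.7 -0.3] [ 0.      0.0002 -0.    ]
0.2 7.7 Ft 0.4 F [-0.4 -0.4  0.1] [-0.      0.0002 -0.    ]
0.3 8.09 Ft 0.4 F [ 0.2 -0.4 -0.8] [-0.      0.0002 -0.    ]
0.4 8.48 Ft -0.1 F [0.2 0.2 1. ] [-0.0001  0.0002 -0.    ]
0.5 8.88 Ft -0.4 F [ 0.4  0.6 -0.8] [-0.0001  0.0003 -0.    ]
0.6 9.27 Ft 0.4 F [-0.7 -0.8  0.1] [-0.0002  0.0003 -0.    ]
0.7 9.66 Ft -0.3 F [-0.1  0.3 -0.2] [-0.0002  0.0003 -0.    ]
0.8 10.05 Ft 0.1 F [ 0.1 -0.1 -0.2] [-0.0002  0.0003 -0.0001]
0.9 10.44 Ft 0.1 F [ 0.6  0.5 -0.1] [-0.0003  0.0003 -0.0001]
1.0 10.83 Ft 0.5 F [ 0.  -0.7 -0.5] [-0.0003  0.0003 -0.0001]
```

View pics/side2.png

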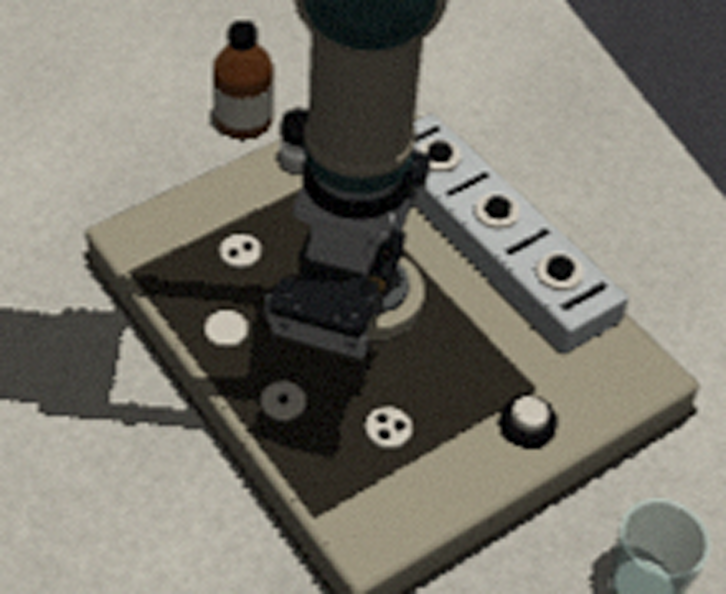

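View pics/top2.png

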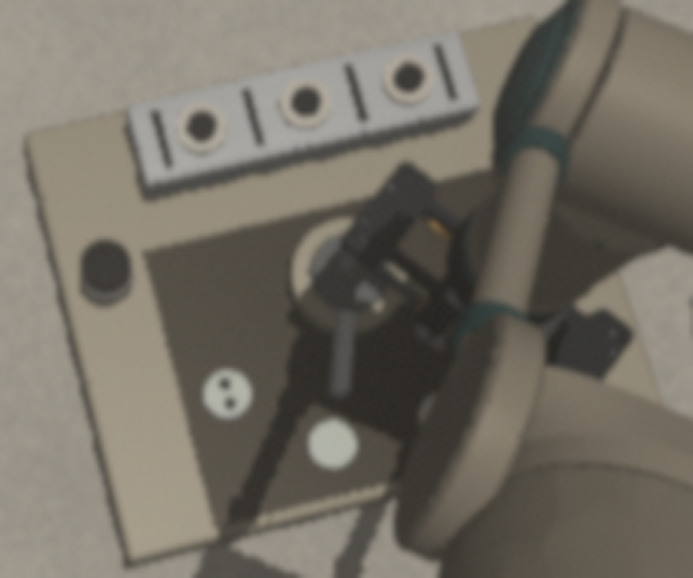

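The top picture shows the tab still pointing at the plain disc, and no force was seen. I need to understand why before pushing again, so I'll check where the tip really is.

```bash
python3 - <<'E'
from h import *
from rig import bot
d=pickle.load(open("d0.pkl","rb"))
s=bot.read_state();print(s["t"],s["ee_pos"],s["tool_rot"],s["ft_force"],s["grip_width"])
for p in([.50323,-.06645,.0687],s["ee_pos"]):
    a=proj(d["side"],p);b=proj(d["top"],p)
    print("side crop1",(a-[250,140])*3.333,"side crop2",(a-[250,140])*3.3,"top crop",(b-[265,95])*3.3)
im=bot.get_image("wrist");w=im["image"][:,:,::-1].copy();
print("tcp in wrist",proj(im,s["ee_pos"]),"axis",proj(im,[*AX,.085]))
print([ (a,proj(im,[*pose(a,0,.09)[0][:2],.085])) for a in(0,.7,1.4)])
cv2.imwrite("pics/wrist2.png",w)
E
```

```text
10.9333 [ 0.51470318 -0.16344298  0.06794418] [-2.27358007e-04  3.39874251e-01  9.40470860e-01  5.01543502e-05] [-3.84203046e-06 -1.38957925e+00  3.95681509e-02] 0.0010252320301902512
side crop1 [289.58756077 276.74062521] side crop2 [286.7203572  274.00061902] top crop [294.1667661  351.31274536]
side crop1 [346.05419051 361.97751025] side crop2 [342.62791139 358.3935745 ] top crop [423.51650733 333.82071965]
tcp in wrist [321.22126352 226.59718659] axis [424.27598433 236.46361964]
[(0, array([358.43411016, 125.09582339])), (0.7, array([300.32962273, 200.36975107])), (1.4, array([306.4530511 , 280.52414169]))]
```

View pics/wrist2.png

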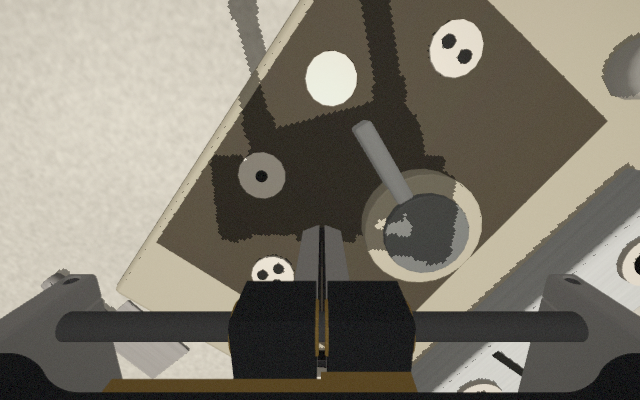

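The tip is at (322,226) in the wrist view, exactly where it was predicted, and it is beyond the tab. The tab still points at the plain disc (end at (362,125)), so the finger got past it somehow. I'll lift, come back to the clockwise side and repeat the contact in fine steps, logging forces and taking pictures.

```bash
python3 - <<'E'
from h import *
from rig import bot
p,_=pose(1.0,.12); bot.servo_line(p)
p,q=pose(-.4,.12,sgn=-1); bot.move_ptp(p,q)
p,q=pose(-.3,.12,sgn=-1); bot.servo_line(p,q)
bot.servo_line(pose(-.3,.066)[0],speed=.08)
def lg(a):
    s=bot.read_state(); t=np.pi+YD+a; f=s["ft_force"]
    print(round(a,2),round(s["t"],2),"Ft",round(f@[-np.sin(t),np.cos(t),0],1),"F",np.round(f,1),np.round(s["ee_pos"],4))
lg(-.3)
bot_ims=[]
for a in(-.2,-.1,0.0):
    p,q=pose(a,.066,sgn=-1); bot.servo_line(p,q,speed=.03); lg(a)
    w=bot.get_image("wrist");bot_ims.append(w["image"][:300,200:,::-1])
cv2.imwrite("pics/w3.png",cv2.resize(np.hstack(bot_ims[::2]),None,fx=.9,fy=.9))
im=bot.get_image("side");cv2.imwrite("pics/side3.png",cv2.resize(im["image"][180:280,290:410,::-1],None,fx=6,fy=6,interpolation=cv2.INTER_CUBIC))
E
```

```text
-0.3 13.94 Ft 0.0 F [ 1.1 -0.6  0.7] [ 0.4958 -0.0789  0.0663]
-0.2 14.33 Ft -0.1 F [-0.1  0.1 -0.3] [ 0.4931 -0.0856  0.0665]
-0.1 14.78 Ft -0.0 F [-0.1  0.1 -0.1] [ 0.4909 -0.0924  0.0661]
0.0 15.22 Ft -0.0 F [-0.9  0.1  0.1] [ 0.4896 -0.0994  0.066 ]
```

View pics/w3.png

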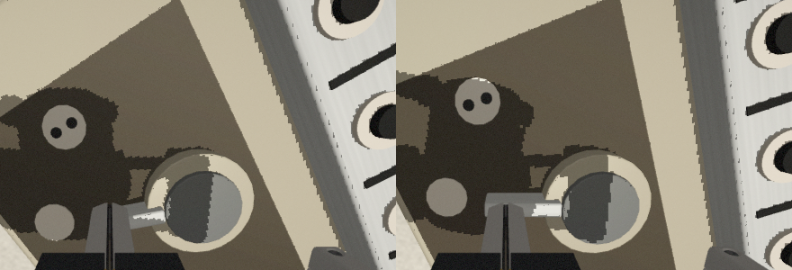

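View pics/side3.png

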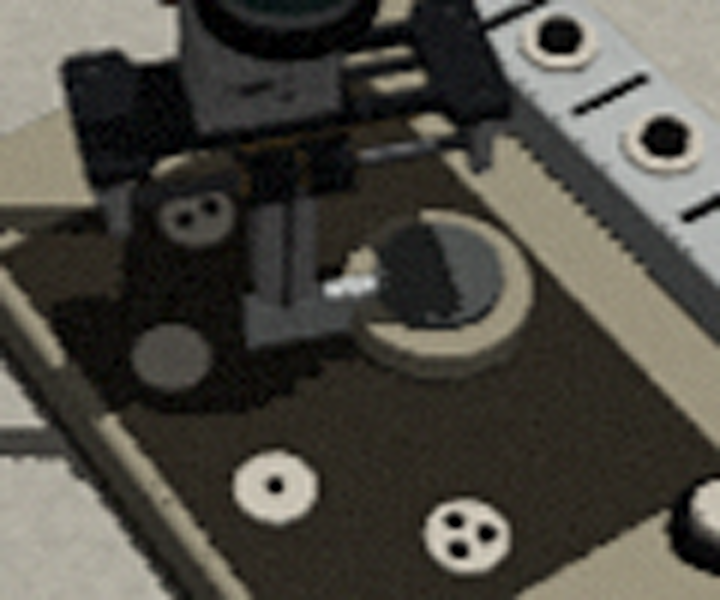

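```bash
python3 - <<'E'
from h import *
from rig import bot
im=bot.get_image("side"); w=bot.get_image("wrist"); t=bot.get_image("top")
def draw(c,a,img,col):
    def P(r,s,z):
        th=np.pi+YD+a;u=np.array([np.cos(th),np.sin(th)]);v=np.array([-u[1],u[0]]);x=AX+r*u+s*v;return proj(c,[*x,z])
    pts=[P(.043,-.006,.085),P(.09,-.006,.085),P(.09,.006,.085),P(.043,.006,.085),P(.043,.006,.059),P(.09,.006,.059),P(.09,.006,.085)]
    return np.array(pts)
for n,c,(x0,y0,x1,y1,f) in(("side",im,(290,180,410,280,6)),("wrist",w,(180,60,500,300,2.5))):
    g=cv2.resize(c["image"][y0:y1,x0:x1,::-1],None,fx=f,fy=f,interpolation=cv2.INTER_CUBIC)
    g=cv2.convertScaleAbs(g,alpha=1.6,beta=15)
    for a,col in((0,(0,0,255)),(.2,(0,255,0))):
        p=((draw(c,a,g,col)-[x0,y0]+.5)*f).astype(np.int32); cv2.polylines(g,[p],False,col,1)
    e=((proj(c,bot.read_state()["ee_pos"])-[x0,y0]+.5)*f).astype(int);cv2.circle(g,tuple(map(int,e)),4,(255,0,255),1)
    cv2.imwrite(f"pics/{n}4.png",g)
E
```

```text
(no output)
```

View pics/side4.png

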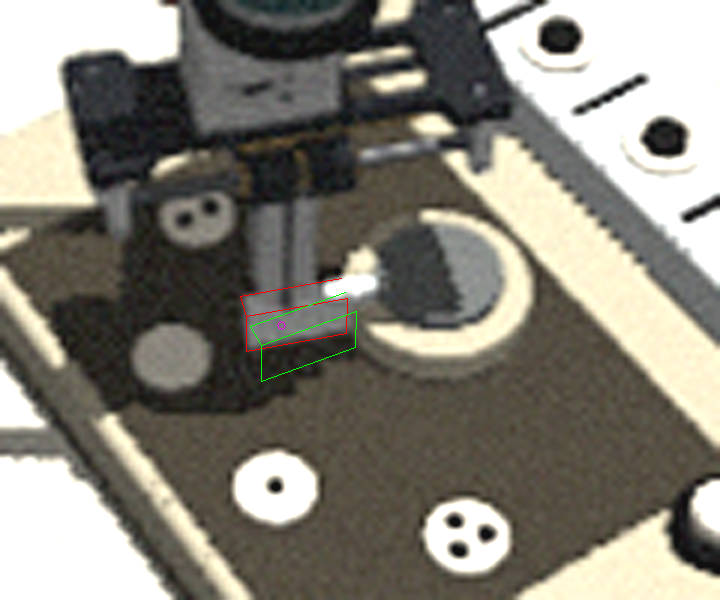

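View pics/wrist4.png

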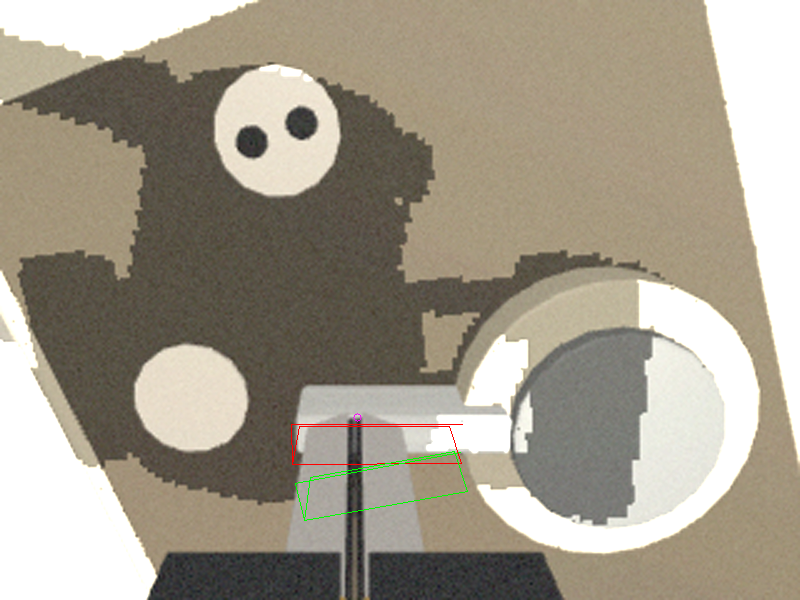

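Overlaying a model of the tab in both pictures shows it is still at 0, with the fingertips inside its outline and no force. The shut tips low down don't engage it. The pads sit 19 mm behind the tips, which at this height puts them at the tab's top edge. I'll go lower instead and straddle the tab with a partly open gripper, so that a pad pushes it, and check for contact first.

```bash
cat >> h.py <<'E'
def poset(a,z,r=.072,sgn=1,off=0.):
    # jaws tangential; off = tangential offset (m), + = anticlockwise
    t=np.pi+YD+a; u=np.array([np.cos(t),np.sin(t),0]); v=np.array([-u[1],u[0],0]); y=sgn*v; zz=np.array([0,0,-1.]); x=np.cross(y,zz)
    q=Rotation.from_matrix(np.c_[x,y,zz]).as_quat()
    p=np.r_[AX,0]+r*u+off*v
    return [p[0],p[1],z],[q[3],q[0],q[1],q[2]]
def lg(bot,a):
    s=bot.read_state(); t=np.pi+YD+a; f=s["ft_force"]
    print(round(a,2),"t",round(s["t"],2),"Ft",round(f@[-np.sin(t),np.cos(t),0],1),"F",np.round(f,1),np.round(s["ee_pos"],4),"w",round(s["grip_width"],4))
    return f
E
python3 - <<'E'
from h import *
from rig import bot
for s in(1,-1):
    print(s,[None if (q:=bot.ik(*poset(a,.06,sgn=s))) is None else np.round(q[5],2) for a in(0,.7,1.4)])
bot.servo_line(pose(0,.11)[0],speed=.15)
sg=[s for s in(1,-1) if all(bot.ik(*poset(a,.06,sgn=s)) is not None for a in(-.2,0,.7,1.4))][0];print("sgn",sg)
bot.gripper_to(.04,5)
bot.move_ptp(*poset(0,.11,sgn=sg)); lg(bot,0)
bot.servo_line(poset(0,.061)[0],speed=.08); lg(bot,0)
w=bot.get_image("wrist");cv2.imwrite("pics/w5.png",w["image"][:,:,::-1])
E
```

```text
1 [np.float64(1.35), np.float64(0.57), np.float64(-0.15)]
-1 [np.float64(-1.79), np.float64(-2.57), None]
sgn 1
0 t 18.08 Ft -0.0 F [-0.8  0.1 -0.4] [ 0.4895 -0.0996  0.11  ] w 0.0399
0 t 18.84 Ft -0.7 F [0.  0.7 0.9] [ 0.4899 -0.0997  0.0612] w 0.0397
```

View pics/w5.png

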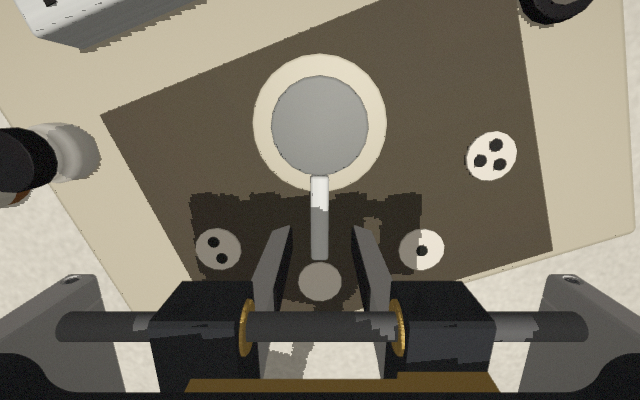

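The tab (320,215) is centred between the pads. Now I'll test the push.

```bash
python3 - <<'E'
from h import *
from rig import bot
for a in(.1,.2,.3,.4):
    p,q=poset(a,.061); bot.servo_line(p,q,speed=.04); f=lg(bot,a)
    if np.linalg.norm(f)>20: break
w=bot.get_image("wrist");cv2.imwrite("pics/w6.png",w["image"][:,:,::-1])
E
```

```text
0.1 t 19.23 Ft 0.8 F [-0.8 -0.7 -0.4] [ 0.4894 -0.1069  0.0615] w 0.0405
0.2 t 19.56 Ft -3.0 F [ 0.8  3.1 -0.7] [ 0.4892 -0.113   0.0611] w 0.04
0.3 t 19.89 Ft -2.1 F [0.2 2.2 1.6] [ 0.4901 -0.1208  0.0611] w 0.0402
0.4 t 20.23 Ft -0.6 F [-0.1  0.5  0.3] [ 0.4918 -0.1284  0.061 ] w 0.0401
```

View pics/w6.png

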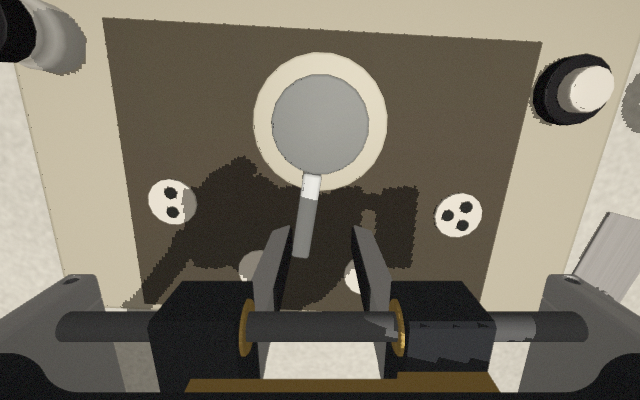

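This time the pad engages. The tab leans on the trailing pad at (300,225) and was pushed with about 3 N. I'll carry on round in steps.

```bash
python3 - <<'E'
from h import *
from rig import bot
for a in np.r_[np.arange(.5,1.31,.1),1.35,1.4]:
    p,q=poset(a,.061); bot.servo_line(p,q,speed=.04); f=lg(bot,a)
    if np.linalg.norm(f)>20: print("STOP");break
w=bot.get_image("wrist");cv2.imwrite("pics/w7.png",w["image"][:,:,::-1])
E
```

```text
0.5 t 20.61 Ft 0.8 F [ 0.7 -0.6  0.5] [ 0.494  -0.1352  0.0609] w 0.0399
0.6 t 20.94 Ft -0.3 F [-0.7  0.  -1.1] [ 0.4969 -0.1414  0.0609] w 0.04
0.7 t 21.27 Ft -0.1 F [-0.2 -0.1  0.3] [ 0.5005 -0.1474  0.0609] w 0.0401
0.8 t 21.61 Ft 0.2 F [-0.5 -0.7 -0. ] [ 0.5046 -0.1532  0.0609] w 0.0401
0.9 t 21.94 Ft -3.3 F [-2.1  2.5  1.8] [ 0.5086 -0.1578  0.0607] w 0.0404
1.0 t 22.27 Ft -2.7 F [-1.7  2.2  1.2] [ 0.5142 -0.1632  0.0608] w 0.04
1.1 t 22.61 Ft -1.3 F [-1.4  0.3 -0. ] [ 0.5209 -0.1685  0.061 ] w 0.04
1.2 t 22.94 Ft -0.6 F [-0.6  0.2  0.2] [ 0.5277 -0.1722  0.0612] w 0.0398
1.3 t 23.27 Ft -0.7 F [-0.5  0.7  0. ] [ 0.5338 -0.175   0.0611] w 0.04
1.35 t 23.52 Ft 0.0 F [0.1 0.1 0.5] [ 0.5368 -0.1761  0.0611] w 0.0401
1.4 t 23.77 Ft -0.1 F [-0.2 -0.1 -0.4] [ 0.5401 -0.1772  0.061 ] w 0.0399
```

View pics/w7.png

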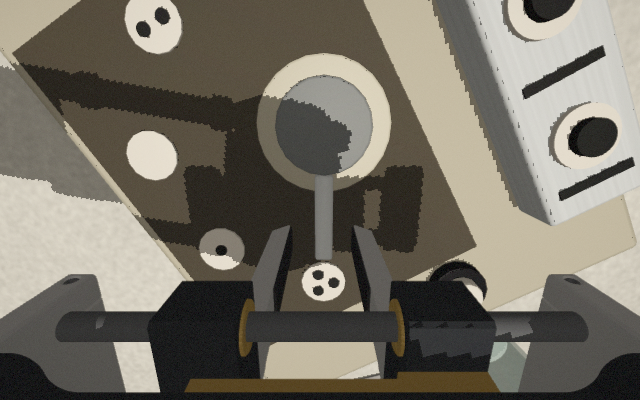

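The tab is centred between the pads without touching them and points at the three-dot disc (323,282). I'll lift away, shut the gripper and move above the button.

```bash
python3 - <<'E'
from h import *
from rig import bot
bot.servo_line(poset(1.4,.13)[0],speed=.12)
bot.gripper_to(0,20)
_,q=poset(1.4,.13)
B=[.626,-.2635]
bot.servo_line([*B,.13],q,speed=.15)
w=bot.get_image("wrist");cv2.imwrite("pics/w8.png",w["image"][:,:,::-1])
s=bot.read_state();print(s["t"],s["ee_pos"],s["ft_force"],"button pred in wrist",proj(w,[*B,.074]))
im=bot.get_image("side")
for n,c in (("side",im),):
    p=[proj(c,[*(AX+r*np.array([np.cos(np.pi+YD+1.4),np.sin(np.pi+YD+1.4)])),.085]) for r in(.043,.09)];print(p)
cv2.imwrite("pics/side8.png",cv2.resize(im["image"][170:300,290:450,::-1],None,fx=4.5,fy=4.5,interpolation=cv2.INTER_CUBIC))
E
```

```text
26.3 [ 0.6253356  -0.26277066  0.13002177] [ 1.03191892 -0.26371847  0.98735788] button pred in wrist [323.04095419 203.60200858]
[array([363.94620482, 237.26509235]), array([365.96763605, 251.70061098])]
```

View pics/w8.png

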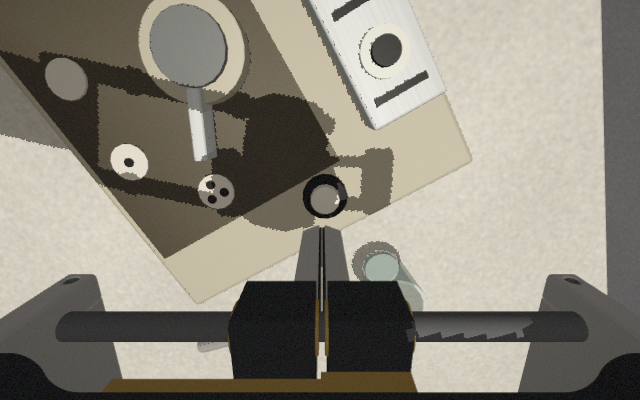

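View pics/side8.png

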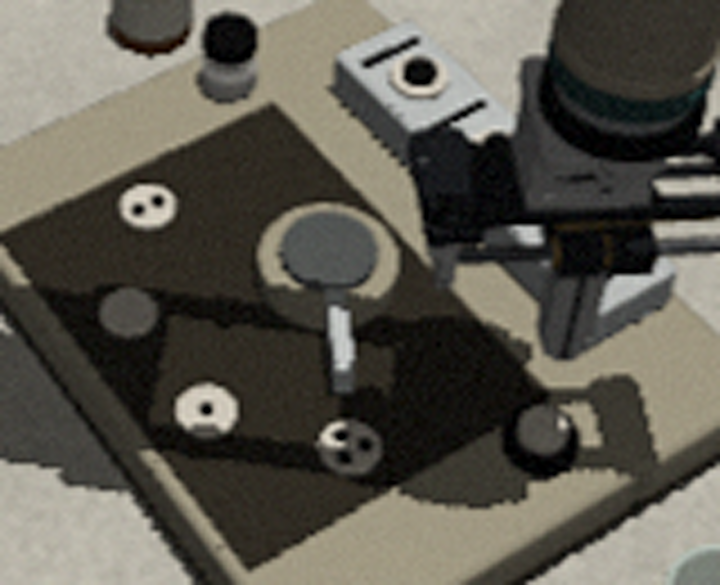

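The tab points at the three-dot disc in both views. The button is at (325,199) in the wrist view against a prediction of (323,204), so I'll refine its position from all three cameras before pressing.

```bash
python3 - <<'E'
from h import *
from rig import bot
d=pickle.load(open("d0.pkl","rb")); w=bot.get_image("wrist")
obs=[(d["top"],[265+570.5/3.4286-.5,95+194.5/3.4286-.5]),(d["side"],[270+491.5/3.5-.5,160+369.5/3.5-.5]),(w,[325,199])]
r=least_squares(lambda x:np.concatenate([proj(c,x)-o for c,o in obs]),[.626,-.263,.074]);print(r.x,np.round(r.fun,1))
for z in(.07,.074,.078):print(z,onplane(w,[325,199],z))
E
```

```text
[ 0.62857657 -0.26140246  0.06978085] [-1.4 -0.5 -0.1  0.2 -0.   0.5]
0.07 [ 0.62875444 -0.26083538  0.07      ]
0.074 [ 0.62906247 -0.2596327   0.074     ]
0.078 [ 0.62937049 -0.25843002  0.078     ]
```

```bash
python3 - <<'E'
from h import *
from rig import bot
B=[.6278,-.262]
bot.servo_line([*B,.13]); bot.servo_line([*B,.080],speed=.08)
f0=bot.read_state()["ft_force"]
z=.080
while z>.057:
    z-=.0015; bot.servo_line([*B,z],speed=.02)
    s=bot.read_state(); print(round(z,4),np.round(s["ee_pos"][2],4),np.round(s["ft_force"],1),round(s["t"],2))
    if s["ft_force"][2]>9: break
bot.sleep(.2); s=bot.read_state();print(s["ee_pos"],s["ft_force"])
im=bot.get_image("side");cv2.imwrite("pics/side9.png",cv2.resize(im["image"][220:300,350:450,::-1],None,fx=6,fy=6,interpolation=cv2.INTER_CUBIC))
w=bot.get_image("wrist");cv2.imwrite("pics/w9.png",w["image"][:,:,::-1])
E
```

```text
0.0785 0.079 [-1.1 -0.6 -0.8] 27.68
0.077 0.077 [-0.4  0.2 -1. ] 27.93
0.0755 0.0753 [0.4 0.1 0.5] 28.18
0.074 0.0738 [1.2 0.7 0.6] 28.43
0.0725 0.0723 [-1.  -0.2  0.4] 28.68
0.071 0.0709 [ 0.8 -0.7  0.7] 28.93
0.0695 0.0694 [0.4 0.6 0.5] 29.18
0.068 0.0679 [ 0.9 -1.  -0.4] 29.43
0.0665 0.0664 [ 0.4 -0.1  0.5] 29.68
0.065 0.0648 [ 0.1 -0.5  0.2] 29.93
0.0635 0.0634 [0.6 0.5 0.9] 30.18
0.062 0.0619 [ 0.3 -0.  -0.1] 30.43
0.0605 0.0604 [-0.2 -0.8 -0.1] 30.68
0.059 0.0589 [ 0.1  0.4 -0.3] 30.93
0.0575 0.0574 [-0.6 -0.8  0.4] 31.18
0.056 0.0559 [-0.3  0.6  0.3] 31.43
[ 0.62782646 -0.26202243  0.05603419] [ 0.37246384  0.03908731 -0.58779727]
```

View pics/side9.png

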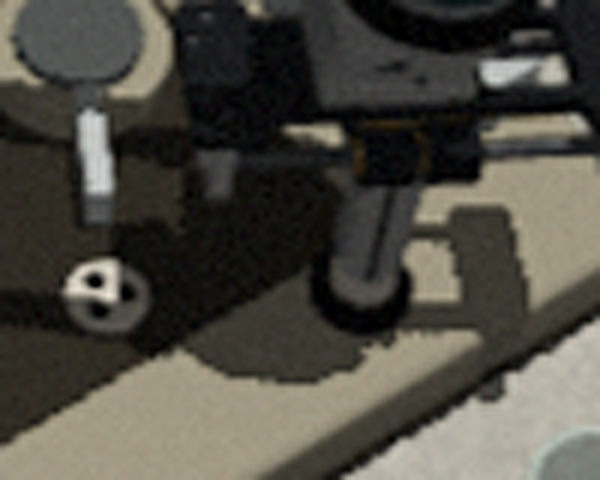

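View pics/w9.png

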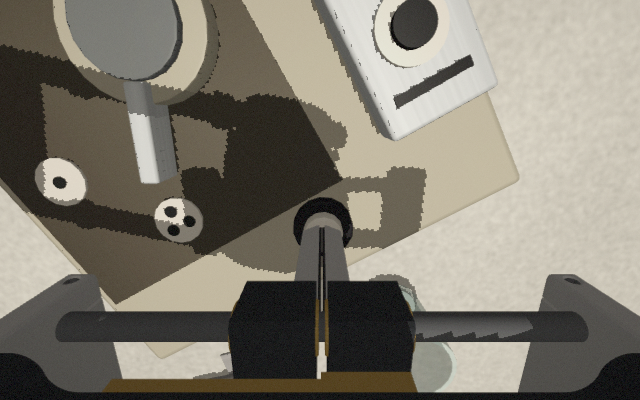

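The shut fingers reached 14 mm below the button's top with no force, and the pictures show them sinking into the button. It's the same as with the tab: shut fingers give no contact, and only the opened fingers (40 mm) did. So I'll press with one finger of the opened gripper, centred on the button, with the other finger over the bare panel.

```bash
python3 - <<'E'
from h import *
from rig import bot
B=np.array([.6278,-.262])
t=np.pi+YD+1.4; v=np.array([-np.sin(t),np.cos(t)])
bot.servo_line([*B,.10],speed=.15)
bot.gripper_to(.04,20)
P=B-.025*v
bot.servo_line([*P,.10],speed=.15); bot.servo_line([*P,.079],speed=.08)
z=.079
while z>.0595:
    z-=.0015; bot.servo_line([*P,z],speed=.03)
    s=bot.read_state(); print(round(z,4),np.round(s["ee_pos"][2],4),np.round(s["ft_force"],1),round(s["t"],2))
    if s["ft_force"][2]>8: break
w=bot.get_image("wrist");cv2.imwrite("pics/w10.png",w["image"][:,:,::-1])
E
```

```text
0.0775 0.0777 [-0.  -0.2  0.6] 33.92
0.076 0.0761 [0.  0.3 0.1] 34.17
0.0745 0.0744 [-0.4  0.2 -0.7] 34.42
0.073 0.0729 [ 0.2 -0.2 -0.3] 34.67
0.0715 0.0714 [-0.6  0.6 -0.1] 34.92
0.07 0.0699 [ 0.3 -1.5  0.3] 35.17
0.0685 0.0684 [0.3 0.7 0.6] 35.42
0.067 0.0669 [0.4 0.6 0.4] 35.67
0.0655 0.0654 [ 0.2  0.6 -0.8] 35.92
0.064 0.0639 [ 0.1 -0.1  0.1] 36.17
0.0625 0.0624 [ 0.5  0.4 -0.3] 36.42
0.061 0.0609 [-0.7 -0.4 -0.6] 36.67
0.0595 0.0594 [-0.8 -0.3  0.5] 36.92
```

View pics/w10.png

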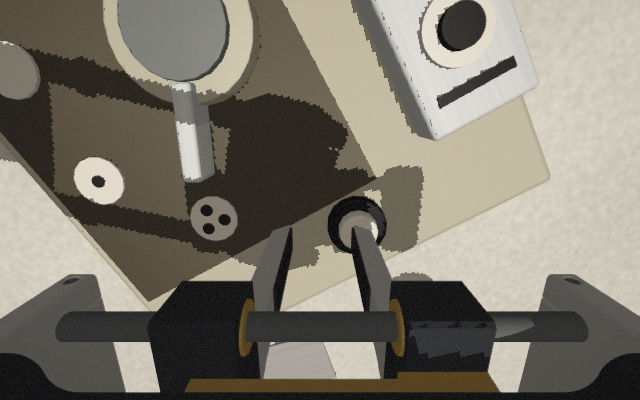

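There's still no contact with the tip 10 mm or more into the button's outline. Both failures, and the tab push that worked, fit a solid part of the finger starting about 19–24 mm behind the nominal tip. I'll keep going down slowly with a force stop; a light touch on the deck would do no harm.

```bash
python3 - <<'E'
from h import *
from rig import bot
B=np.array([.6278,-.262])
t=np.pi+YD+1.4; v=np.array([-np.sin(t),np.cos(t)]); P=B-.025*v
z=.0595
while z>.044:
    z-=.001; bot.servo_line([*P,z],speed=.03)
    s=bot.read_state(); print(round(z,4),np.round(s["ee_pos"][2],4),np.round(s["ft_force"],1),round(s["t"],2))
    if s["ft_force"][2]>3.: break
w=bot.get_image("wrist");cv2.imwrite("pics/w11.png",w["image"][:,:,::-1])
im=bot.get_image("side");cv2.imwrite("pics/side11.png",cv2.resize(im["image"][220:300,350:450,::-1],None,fx=6,fy=6,interpolation=cv2.INTER_CUBIC))
E
```

```text
0.0585 0.0584 [-0.7 -0.1  0.7] 37.23
0.0575 0.0574 [ 0.6  0.4 -1.2] 37.48
0.0565 0.0564 [0.2 0.4 0.5] 37.73
0.0555 0.0554 [ 0.  -0.4 -1.2] 37.98
0.0545 0.0546 [ 0.2 -0.4  0.8] 38.23
0.0535 0.0537 [0.1 0.1 1. ] 38.48
0.0525 0.0527 [-0.3  0.3  1.6] 38.73
0.0515 0.0516 [ 0.5 -0.1  3.1] 38.98
```

View pics/w11.png

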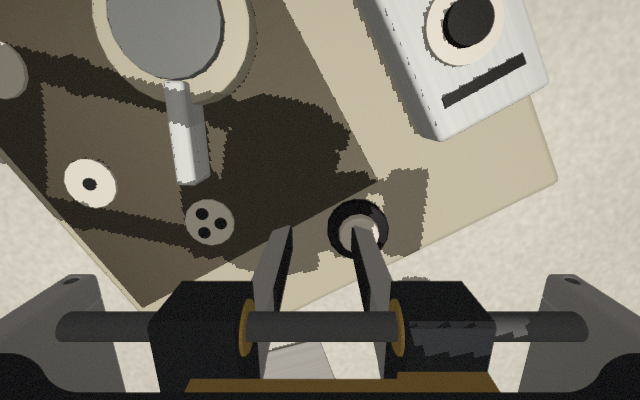

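View pics/side11.png

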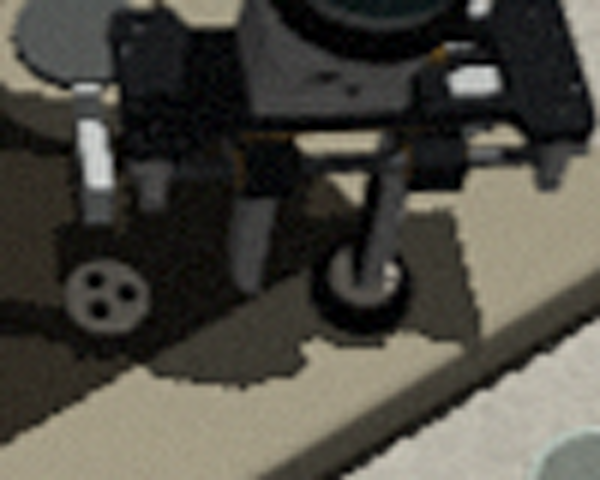

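The force now rises gently, about 1 N/mm from z ≈ 0.0545, and it feels like the button's spring. I'll carry on to the hard stop.

```bash
python3 - <<'E'
from h import *
from rig import bot
B=np.array([.6278,-.262])
t=np.pi+YD+1.4; v=np.array([-np.sin(t),np.cos(t)]); P=B-.025*v
z=.0515
while z>.042:
    z-=.001; bot.servo_line([*P,z],speed=.03)
    s=bot.read_state(); print(round(z,4),np.round(s["ee_pos"][2],4),np.round(s["ft_force"],1),round(s["t"],2))
    if s["ft_force"][2]>11: break
bot.sleep(.2);s=bot.read_state();print(s["ee_pos"],s["ft_force"])
im=bot.get_image("side");cv2.imwrite("pics/side12.png",cv2.resize(im["image"][220:300,350:450,::-1],None,fx=6,fy=6,interpolation=cv2.INTER_CUBIC))
w=bot.get_image("wrist");cv2.imwrite("pics/w12.png",cv2.resize(w["image"][150:330,260:460,::-1],None,fx=3,fy=3))
E
```

```text
0.0505 0.0506 [0.2 0.2 4. ] 39.33
0.0495 0.0496 [-0.6  0.2  4.7] 39.58
0.0485 0.0486 [ 0.1 -0.6  4.6] 39.83
0.0475 0.0485 [-1.7  0.7  7.7] 40.08
0.0465 0.0483 [-1.8  2.4 11.7] 40.33
[ 0.60412323 -0.25492404  0.04831668] [-1.58687669  1.37997333 11.44853387]
```

View pics/side12.png

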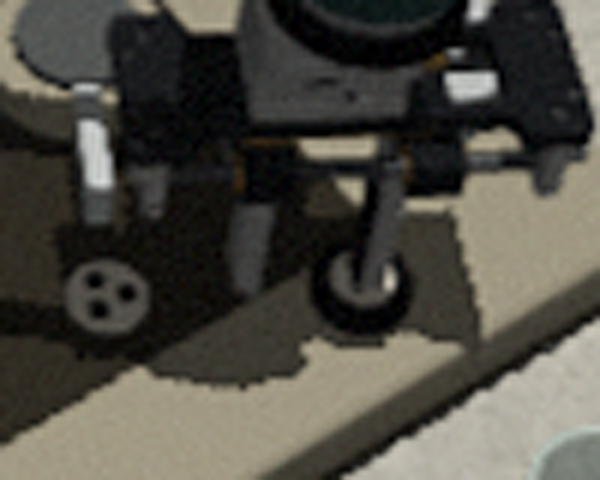

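View pics/w12.png

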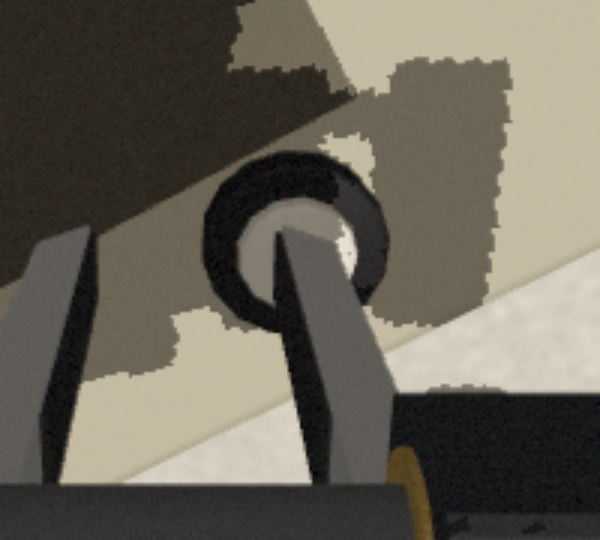

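The spring rose from 0 to about 5 N over 6 mm (z 0.0545 to 0.0485), then hit a hard stop at 11 N, so the button is fully down. Now I'll release, retreat and check.

```bash
python3 - <<'E'
from h import *
from rig import bot
s=bot.read_state();p=s["ee_pos"]
bot.servo_line([p[0],p[1],.06],speed=.04)
bot.servo_line([p[0],p[1],.2],speed=.2)
q=bot.read_state()["q"].copy(); q[0]+=.75
w=bot.get_image("wrist");cv2.imwrite("pics/w13.png",w["image"][:,:,::-1])
bot.move_joints(q)   # swings left at height .2, above flask (.12)
s=bot.read_state();print(s["t"],s["ee_pos"],s["ft_force"])
for n in("top","side"):
    im=bot.get_image(n);c=im["image"][95:270,230:500] if n=="top" else im["image"][140:340,260:480]
    cv2.imwrite(f"pics/{n}13.png",cv2.resize(c[:,:,::-1],None,fx=2.9,fy=2.9,interpolation=cv2.INTER_CUBIC))
    th=np.pi+YD+1.4; print(n,proj(im,[*(AX+.09*np.array([np.cos(th),np.sin(th)])),.085]))
E
```

```text
43.7667 [0.6153256  0.22377328 0.19847869] [ 0.40036236 -1.31640415  0.02107877]
top [407.22020176 186.27364811]
side [365.96763605 251.70061098]
```

View pics/top13.png

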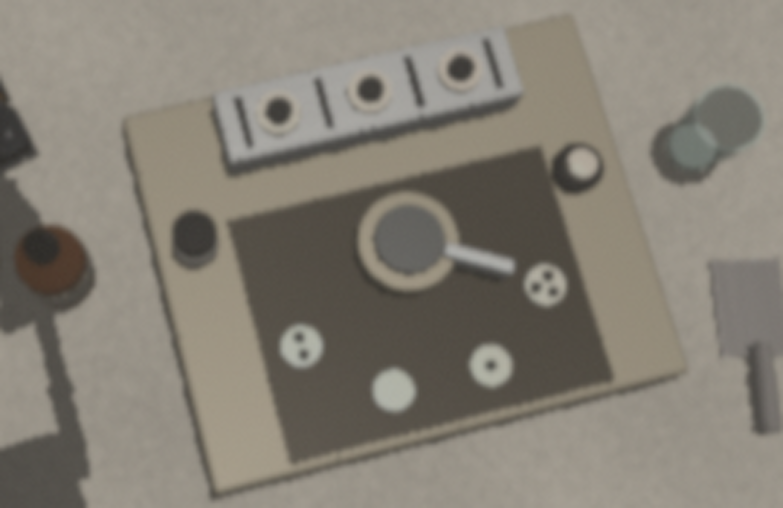

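View pics/side13.png

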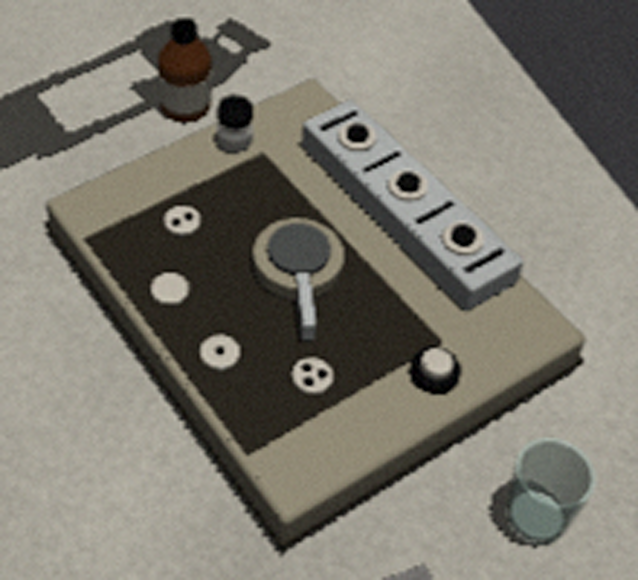

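View pics/w13.png

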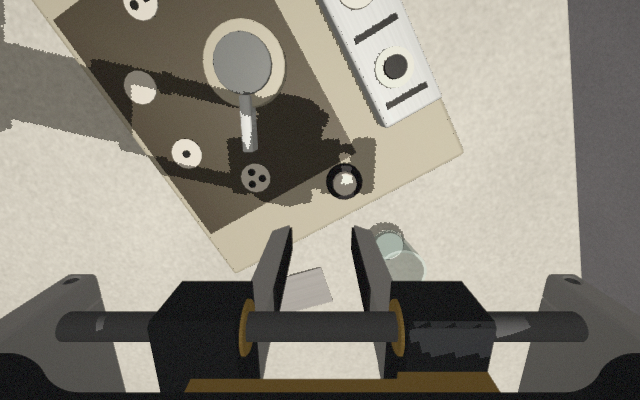

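The tab end is at (406.6,187.4) in the top view against (407.2,186.3) predicted for 1.40. The button is up, the bystanders haven't moved, and the arm is clear.

```bash
python3 -c "
from rig import bot
bot.job_done(); print(bot.read_state()['t'])"
```

```text
the job is handed in; nothing more can be done
the job is handed in; nothing more can be done
```

The selector's tab now rests in the 1.40 click, pointing at the three-dot disc, and the start button was then pressed fully down and let up. I handed the job in at about 44 s with the arm clear of everything.

- **Selector:** After the final retreat, the tab's end in the top picture was about 1 pixel from where it should be for the 1.40 click. The push took about 3 N at most in the readings.
- **Button:** The force rose to about 5 N over 6 mm, then met a hard stop at 11 N. In the last pictures the button is up again.
- **Bystanders:** The jar, flask, beaker and spatula look unmoved in the final pictures; I judged this by eye only.

**What failed or disagreed:**
- **Two missed pushes and two missed presses:** My first two pushes at the tab, with the gripper shut and the tips 11–13 mm above the deck, passed it without force. The shut fingers then sank into the button the same way, and so did one finger of the opened gripper until it went lower.
- **Finger contact point:** Contact came only about 20 mm behind the nominal fingertip. I went lower to allow for that, with a force limit on the press. For the press, the reported tip was about 7 mm below deck height, yet no extra force showed before the hard stop.
- **Frames:** The dial's zero is turned about 0.34 rad from the station's -x direction. I took the click angles from the discs in the pictures instead.

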